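# Lock the stone drawer with hasp and pin

## Robot

A 6-joint arm with a two-finger parallel gripper is mounted at the origin on the work surface. World frame = base frame: x ahead of the robot, y to its left, z up, the work surface at z = 0. Lengths are in m, angles in degrees, forces in N, time in s.
With the tool pointing down it reaches from about 0.4 to 0.825 m from the base axis. Payload 7 kg.
Tool frame: the origin (TCP) lies on the centre line of the jaws, within the pads' length; the fingertips stand 11 mm ahead of it and the grasp point (between the pads) lies 8 mm behind it; z points along the fingers, y is the line along which they close (so a half turn about z gives the same grasp; the last joint's range is limited). The gripper opens to 88 mm and grips with 3 to 60 N. Pads are 19 mm wide; open, the fingers measure 130 mm over their backs; the gripper's body (78 mm by 193 mm) begins 47 mm behind the grasp point.
Start: joints at [-53.91, 20.546, 0.682, 0, -70.136, -16.507], TCP at [0.226, -0.636, 0.238] pointing down, gripper open.
Joint ranges: [-176.03, 176.03], [-82.01, 121.73], [-58.28, 71.71], [-173.87, 95.51], [-174.79, -0.11], [-173.66, 173.66]. Speed limits (degrees/s): [136.94, 136.94, 172.46, 180, 180, 180].

## Interface

Orientations are given as [roll, pitch, yaw] about the fixed x, y, z axes, in that order (R = Rz(yaw) Ry(pitch) Rx(roll)).
In Python, from plant import r, capture, camera_model, job gives the robot as it stands.
- The arm moves only by the tool drive_tool, never from a script. Its argument "increments" is a list that holds one entry, the list of rows, each a list of 5 numbers: the gripper's target within -1 to 1 (fully open at 1, half-way at 0, shut at -1), then the shift along the tool's x, y, z scaled (see below), then the turn about the tool's z scaled (see below). In form: [[[gripper, tx, ty, tz, roll], ...]]. A call has 1 to 5 rows; each row is the pose to reach, as a shift and turn from the pose commanded when the call began, along the tool's axes at that moment, turning the shorter way round; what a row does not reach only later rows make up. The controller multiplies each number of a shift by 120 mm and each number of a turn by 360 degrees. A row lasts 1/8 s, in which the tool goes at most 62.5 mm and 10.7 degrees, less where a joint would pass 70% of its speed; a pose out of reach is approached as far as the arm can. A call with a number of a shift or a turn outside -1 to 1 is refused whole. A call with a gripper value outside its range is refused whole. The fingers move at their own pace and stop on an object; "squeeze" is the grip in N (left out, the last holds). Time passes only in rows, so rows that repeat a pose let the fingers close. It gives the time, the measured TCP pose, the force, the opening and the grip force at its end, in the units of the state.
- r.get_state(): the state, without advancing time (a new reading comes with each control period).
- capture(name): name is "side" or "top"; returns the picture (420x560x3 uint8, red, green, blue); there is no depth.
- camera_model(name): a dict with "camera_matrix" (3x3 intrinsics, pixels), "rvec" (rotation vector, rad) and "tvec" (3), from world to camera coordinates, as OpenCV has them. Camera axes: x right, y down, z forward; pixel columns grow to the right and rows downward; lengths in m; the calibration is good to about 2 mm. A picture is of the moment at which its call begins. camera_model takes no time and is no camera call.
- job.close_job(): hands the job in; it is judged then, once.
The state is a dict: "time_s": time; "joints": joint angles; "qd": joint speeds; "joint_torque": joint torques, N m; "tcp_pos": TCP position; "eef_rot": TCP orientation; "contact_force": force on the tool from outside, world axes, zero at the start; "moment": the same for the moment, N m; "gripper_width": finger opening in m; "gripper_force": force on a finger pad.
Only numpy, scipy, OpenCV 4.12 (cv2) and the standard library are available. Lean on these libraries where they do the work, as an engineer would, in place of code of your own. Each camera call takes 0.05 s, during which the arm holds its last target. There are 200 camera calls.

## Task

Lock the jeweller's low steel stone cabinet: swing the open hasp fully shut against the drawer front so that the staple's loop comes through its slot, then take the locking pin (the one with the wide steel disc under its straight handle) out of the wooden tool stand and put it down through the loop until its disc rests on the loop. Leave it standing upright there, let go, with the hasp still shut.

Things in the scene. Friction and masses are not known exactly. Their poses are not given: they have to be found in the camera images.
- hasp (a joint): Hasp angle, rad: 0 shut flat on the cabinet front (stop), 1.57 straight out of it. Starts 0.9-1.7; stays where left, moves under 1 N. Steel strap on edge, 160 mm long, 4 thick, 33 high (50-83 mm above bench). At angle q it runs from hinge along (-sin q, -cos q) in that point's axes. Slot for the staple 60-124 mm from the hinge; solid 124-160 mm: push there, on the side away from the cabinet.
- hinge (a point): Point on the hasp's upright hinge line, 68 mm above the bench, 5 mm in front of the front face of the fixed grey steel cabinet (360 mm wide, 200 deep, 95 high, its drawer shut), near that face's left end. Fixed to the cabinet; axes as for loop. The strap's mid-plane passes through the hinge line.
- loop (a point): Middle of the opening of the staple, a level U of 6 mm steel rod reaching 56 mm out of the cabinet front; 68 mm above bench, 36 mm off the front. Opening 26 mm wide (y); reaches 14 mm outward (-x) of this point and 29 mm inward to the shut strap, but the pin's disc clears the strap only up to 8 mm inward. Axes: x level, into the cabinet; y along its front, left seen from the robot; z up.
- pin_handle (a point): Middle of the pin's upright wooden handle (24 mm dia, 50 high), 30 mm above the underside of its steel disc (42 dia, 5 thick); shank below 10 dia, 46 long; 0.09 kg. z up, x along the row of 3 holes, 70 mm apart, of a fixed wooden stand 58 mm high; disc rests on its top. Other holes: bulb-handled graver, slim 66 mm high burnisher, no wide disc. Seated: this point 33 mm above loop.
Things that resemble listed ones, but are neither listed nor needed, are in the scene too. What is shaped like the part that bears pin_handle but purple is not meant.

How it is judged (in metres and radians):
On the way:
1. the hasp is swung shut over the staple (within 0.12 rad of flat) (value of joint hasp below 0.12 rad), for 0.2 s.
At the end, for the whole second after the job is handed in: The hasp is shut (within 0.2 rad of flat) and the locking pin stands at rest down through the staple's loop: its handle's middle within 20 mm of the loop's centre in plan and 20 to 45 mm above it (33 mm when seated), upright within 0.2 rad (value of joint hasp below 0.2 rad and horizontal distance between pin_handle and loop below 0.02 m and z of pin_handle in the frame of loop between 0.02 and 0.045 m and angle between pin_handle's own z axis and vertical below 0.2 rad and linear speed of pin below 0.02 m/s); the robot touches nothing.
It also fails if it takes over 64 s, if anything falls off the work surface, if the arm or the gripper's body presses on something with over 40 N, if the wrist force passes 120 N, or if a joint passes its speed limit or range.

## Working session

There is one attempt and no reset: what is moved stays moved. The work goes in short steps, Python scripts to look and compute and a tool call to move; the robot and the scene stay as the last step left them, time stands still between calls to the robot, and variables do not carry over. Pictures are saved under pics/ and viewed, at most 10 in all, crops included, and the job is handed in when it is done.

Besides the shell and the picture viewer there is one more tool, called after ">>>" in YAML: its name, and indented under it one key for each argument. drive_tool: Moves the arm, as the interface text tells. Its arguments: {"type":"object","properties":{"increments":{"type":"array"},"squeeze":{"type":"number"}},"required":["increments"]}

```bash
mkdir -p pics; python3 - <<'E'
from plant import r,capture,camera_model,job
import cv2
for n in("top","side"):
    im=capture(n); cv2.imwrite(f"pics/{n}0.png",cv2.resize(im[:,:,::-1],(800,600),interpolation=cv2.INTER_CUBIC))
    cv2.imwrite(f"pics/raw_{n}0.png",im[:,:,::-1])
    m=camera_model(n);R=cv2.Rodrigues(m["rvec"])[0];print(n,m["camera_matrix"],-R.T@m["tvec"],R)
s=r.get_state();print(s)
E
```

```text
top [[456.42082671   0.         283.74957537]
 [  0.         456.42082671 206.11227379]
 [  0.           0.           1.        ]] [ 0.34044939 -0.09642232  1.06824447] [[ 0.07636931 -0.99705911 -0.00639217]
 [-0.97452627 -0.07328452 -0.2119621 ]
 [ 0.2108703   0.02241673 -0.97725698]]
side [[427.82255272   0.         281.42636938]
 [  0.         427.82255272 214.52937105]
 [  0.           0.           1.        ]] [ 0.50858906 -0.75613559  0.63951331] [[ 0.99808065 -0.06168642 -0.00545839]
 [-0.0419165  -0.60805441 -0.79278802]
 [ 0.04558525  0.79149518 -0.60947302]]
{'time_s': 0.1, 'joints': array([-5.39094102e+01,  2.05881919e+01,  6.38121473e-01, -1.53880345e-02,
       -7.01375866e+01, -1.65080143e+01]), 'qd': array([ 0.01745541, -0.12383721,  0.20369193,  0.05860426, -0.04315409,
       -0.12570828]), 'joint_torque': array([-1.35041137e-03, -5.84162986e+01,  2.93750668e+01,  7.01556444e+00,
        1.02162128e-02, -6.55405620e-05]), 'tcp_pos': array([ 0.22606216, -0.63555966,  0.2367072 ]), 'eef_rot': array([ 1.79911845e+02, -1.10395186e-02, -1.60422655e+02]), 'contact_force': array([-0.18460078, -0.16789769,  0.02782015]), 'moment': array([ 0.04057104, -0.00363582,  0.04766255]), 'gripper_force': 0.0, 'gripper_width': 0.08778787846282869}
```

View pics/top0.png

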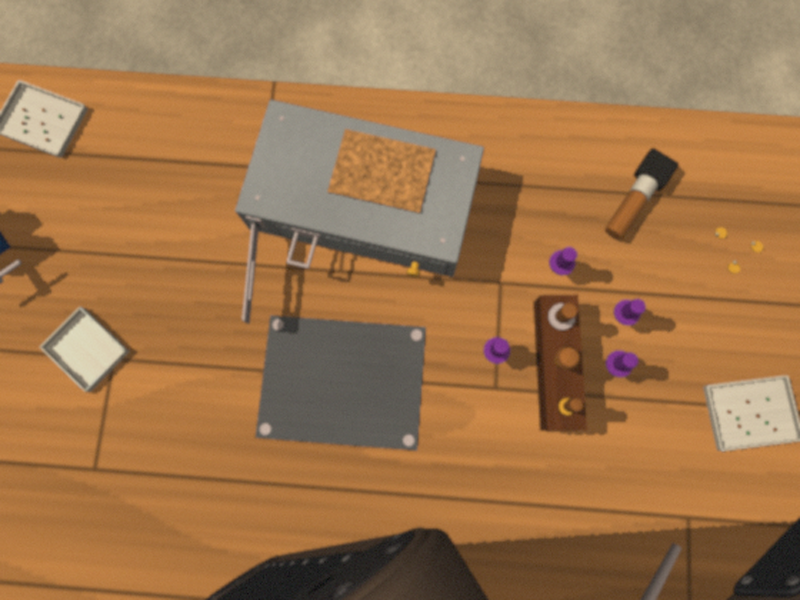

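View pics/side0.png

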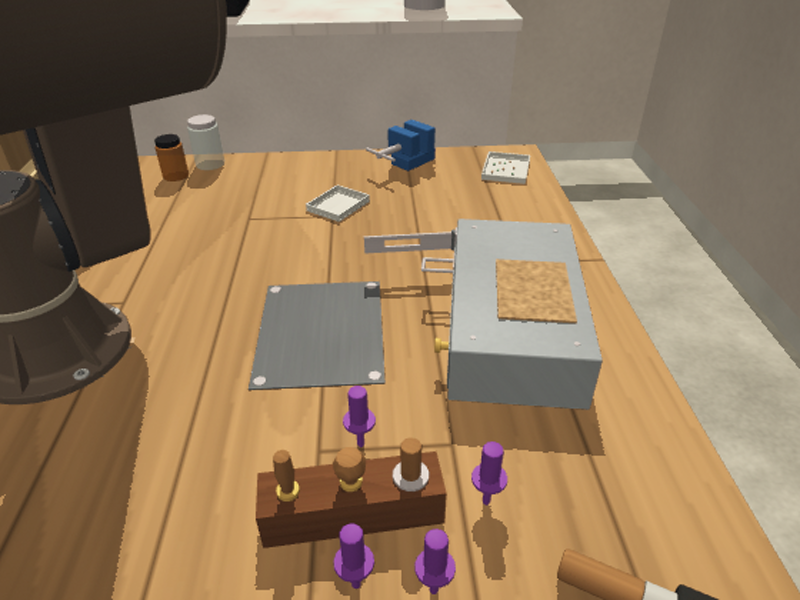

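The top view shows the hasp strap running from (253,222) to (246,320), the staple at about (302,248), and the pin with the steel disc at (566,313). In the side view the pin is at (411,455) and the staple at (437,265). I'll enlarge these areas next.

```bash
cat > h.py <<'E'
import numpy as np,cv2
from plant import r,capture,camera_model,job
def comp(tiles,out):
    # tiles: (img,x0,y0) 80x60 raw px each x5
    T=[cv2.resize(im[y:y+60,x:x+80],(400,300),interpolation=cv2.INTER_CUBIC) for im,x,y in tiles]
    cv2.imwrite(out,np.vstack([np.hstack(T[:2]),np.hstack(T[2:])]))
def ray(n,u,v):
    m=camera_model(n);R=cv2.Rodrigues(m["rvec"])[0]
    return -R.T@np.ravel(m["tvec"]),R.T@np.linalg.inv(m["camera_matrix"])@[u,v,1]
def atz(n,u,v,z):
    c,d=ray(n,u,v);return c+d*(z-c[2])/d[2]
def proj(n,p):
    m=camera_model(n);return cv2.projectPoints(np.float64([p]),m["rvec"],m["tvec"],m["camera_matrix"],None)[0].ravel()
def tri(a,b):
    A=[];y=[]
    for n,(u,v) in(("top",a),("side",b)):
        c,d=ray(n,u,v);d/=np.linalg.norm(d);P=np.eye(3)-np.outer(d,d);A.append(P);y.append(P@c)
    p=np.linalg.lstsq(np.vstack(A),np.hstack(y),rcond=None)[0]
    return p
E
python3 - <<'E'
from h import *
t=cv2.imread("pics/raw_top0.png");s=cv2.imread("pics/raw_side0.png")
comp([(t,160,150),(t,365,195),(s,248,150),(s,248,295)],"pics/c0.png")
E
```

```text
(no output)
```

View pics/c0.png

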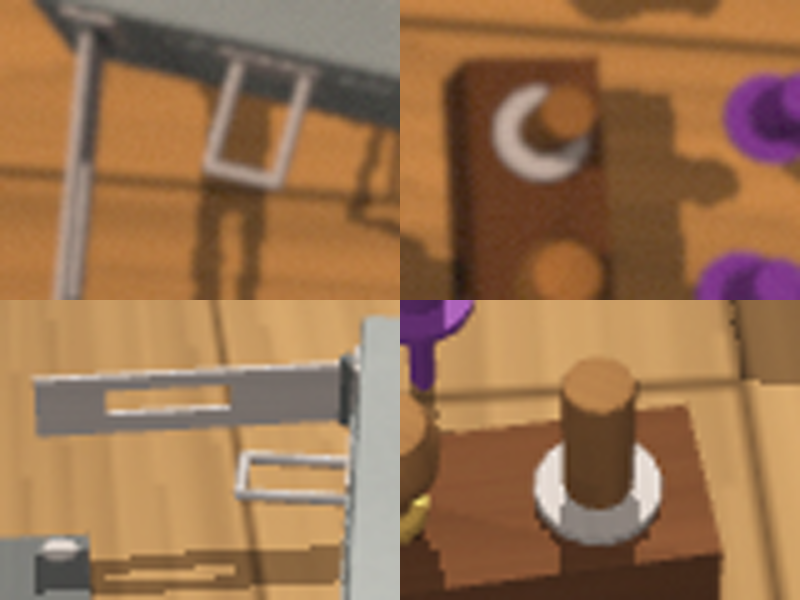

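The crops show the staple's front corners in tile 1 at (210,167) and (280,183). In tile 2 the handle top is at (168,108) and the disc at (145,133). In tile 3 the staple corners are at (245,157) and (240,192), and in tile 4 the handle top is at (200,88).

```bash
python3 - <<'E'
from h import *
np.set_printoptions(precision=4,suppress=True)
o=-.4
T=lambda x0,y0,x,y:(x0+x/5+o,y0+y/5+o)
a=T(160,150,210,167);b=T(160,150,280,183)
A=atz("top",*a,.068);B=atz("top",*b,.068);print("staple",A,B,tri(a,T(248,150,245,157)),tri(b,T(248,150,240,192)))
h=T(365,195,168,108);print("handle top",atz("top",*h,.113),tri(h,T(248,295,200,88)),"disc",atz("top",*T(365,195,145,133),.063))
print("disc side",atz("side",*T(248,295,198,188),.063))
print("hinge",atz("top",*T(160,150,88,30),.083)); 
print("tip",atz("top",246*.7,320*.7,.083),atz("side",*T(248,150,35,80),.083))
c1=atz("top",272*.7,101*.7,.095);c2=atz("top",483*.7,147*.7,.095)
print("back edge",c1,c2)
y=(c1-c2);y[2]=0;print(np.linalg.norm(y));yaw=np.degrees(np.arctan2(-y[0],y[1]));print("yaw cab",yaw)
y=A-B;print("yaw staple",np.degrees(np.arctan2(-y[0],y[1])))
c3=atz("top",238*.7,212*.7,.095);print("FL corner",c3)
s1=atz("top",538*.7,298*.7,.058);s2=atz("top",577*.7,296*.7,.058);s3=atz("top",585*.7,430*.7,.058);print("stand",s1,s2,s3)
m=[atz("top",u*.7,v*.7,.09)[:2] for u,v in((568,254),(503,344),(637,305),(630,357))];print("purple tops",m)
E
```

```text
staple [0.5958 0.1166 0.068 ] [0.5907 0.0841 0.068 ] [0.5961 0.1165 0.0685] [0.5906 0.0837 0.0703]
handle top [ 0.5429 -0.319   0.113 ] [ 0.5429 -0.3197  0.1104] disc [ 0.5414 -0.3207  0.063 ]
disc side [ 0.5417 -0.3219  0.063 ]
hinge [0.6517 0.176  0.083 ]
tip [0.4947 0.1671 0.083 ] [0.4955 0.1722 0.083 ]
back edge [0.8568 0.168  0.095 ] [ 0.8012 -0.1799  0.095 ]
0.3522790053461501
yaw cab -9.069570749346324
yaw staple -8.888759300639991
FL corner [0.663  0.1986 0.095 ]
stand [ 0.5684 -0.2829  0.058 ] [ 0.5763 -0.3442  0.058 ] [ 0.3694 -0.3606  0.058 ]
purple tops [array([ 0.6346, -0.321 ]), array([ 0.4863, -0.2267]), array([ 0.5616, -0.4278]), array([ 0.481 , -0.4175])]
```

```bash
cat >> h.py <<'E'
def plan(wps,start=None,g=1):
    """wps: (x,y,z,yaw) list, one call each; prints the rounded numbers per call"""
    if start is None:
        s=r.get_state();start=[*s["tcp_pos"],s["eef_rot"][2]]
    c=np.array(start,float)
    for w in wps:
        w=np.array(w,float);a=np.radians(c[3]);X=np.array([np.cos(a),np.sin(a),0]);Y=np.array([X[1],-X[0],0]);Z=np.array([0,0,-1.])
        d=w[:3]-c[:3];dy=(w[3]-c[3]+180)%360-180
        n=np.round(np.array([d@X,d@Y,d@Z])/.12,3);t=round(-dy/360,4)
        print(n.tolist(),t,"rows",int(max(np.ceil(np.linalg.norm(d)/.0625),np.ceil(abs(dy)/10.7)))," to",np.round(w,3))
        c[:3]+=.12*(n[0]*X+n[1]*Y+n[2]*Z);c[3]-=360*t
def lin(a,b,n): return [np.array(a)+(np.array(b)-np.array(a))*i/n for i in range(1,n+1)]
H=np.array([.655,.183]);CA=np.radians(-9)
def cab(p,o=H): return o+np.array([[np.cos(CA),-np.sin(CA)],[np.sin(CA),np.cos(CA)]])@np.array(p)
def finger(q,rad,gap=0):
    s,c=np.sin(q),np.cos(q);return cab(rad*np.array([-s,-c])+(gap+.002+.021*abs(c)+.0095*abs(s))*np.array([-c,s]))
E
python3 - <<'E'
from h import *
s=r.get_state();S=[*s["tcp_pos"],s["eef_rot"][2]]
M=[.44,-.25,.24,-130];f=finger(1.34,.148,.035);E=[*f,.2,-99]
w=lin(S,M,4)+lin(M,E,4);plan(w)
E
```

```text
[-0.689, 0.607, -0.007] -0.0211 rows 2  to [   0.28    -0.539    0.238 -152.817]
[-0.763, 0.511, -0.007] -0.0212 rows 2  to [   0.333   -0.443    0.238 -145.211]
[-0.825, 0.406, -0.007] -0.0211 rows 2  to [   0.387   -0.346    0.239 -137.606]
[-0.871, 0.292, -0.006] -0.0211 rows 2  to [   0.44   -0.25    0.24 -130.  ]
[-0.84, 0.532, 0.083] -0.0215 rows 2  to [   0.456   -0.132    0.23  -122.25 ]
[-0.904, 0.414, 0.083] -0.0216 rows 2  to [ 4.720e-01 -1.300e-02  2.200e-01 -1.145e+02]
[-0.952, 0.288, 0.084] -0.0215 rows 2  to [ 4.8800e-01  1.0500e-01  2.1000e-01 -1.0675e+02]
[-0.982, 0.157, 0.083] -0.0215 rows 2  to [  0.504   0.223   0.2   -99.   ]
```

>>> drive_tool:
  increments:
    - [[-1,-0.69,0.61,0,-0.021],[-1,-0.69,0.61,0,-0.021],[-1,-0.69,0.61,0,-0.021]]

```text
time_s: 0.48
tcp_pos: [0.281, -0.5369, 0.2379]
eef_rot: [180.0, 0.0, -152.7]
contact_force: [0.7, -0.5, 1.0]
gripper_width: 0.0629
gripper_force: 0.0
```

Signs are confirmed, so I'll run the rest of the approach.

>>> drive_tool:
  increments:
    - [[-1,-0.76,0.51,0,-0.021],[-1,-0.76,0.51,0,-0.021],[-1,-0.76,0.51,0,-0.021]]

```text
time_s: 0.85
tcp_pos: [0.3339, -0.4415, 0.2378]
eef_rot: [-180.0, 0.0, -145.1]
contact_force: [0.0, -0.7, 0.2]
gripper_width: 0.033
gripper_force: 0.0
```

>>> drive_tool:
  increments:
    - [[-1,-0.825,0.41,0,-0.021],[-1,-0.825,0.41,0,-0.021],[-1,-0.825,0.41,0,-0.021]]

```text
time_s: 1.23
tcp_pos: [0.3873, -0.3453, 0.2376]
eef_rot: [-180.0, 0.0, -137.6]
contact_force: [0.5, -0.1, 1.0]
gripper_width: 0.0035
gripper_force: 0.0
```

>>> drive_tool:
  increments:
    - [[-1,-0.87,0.29,0,-0.021],[-1,-0.87,0.29,0,-0.021],[-1,-0.87,0.29,0,-0.021]]

```text
time_s: 1.6
tcp_pos: [0.4413, -0.2497, 0.2375]
eef_rot: [180.0, -0.0, -130.1]
contact_force: [-0.1, -0.7, 0.5]
gripper_width: 0.0005
gripper_force: 0.0
```

>>> drive_tool:
  increments:
    - [[-1,-0.84,0.53,0.08,-0.0215],[-1,-0.84,0.53,0.08,-0.0215],[-1,-0.84,0.53,0.08,-0.0215]]

```text
time_s: 1.98
tcp_pos: [0.4569, -0.1311, 0.2277]
eef_rot: [180.0, -0.0, -122.3]
contact_force: [-0.1, -0.8, 0.0]
gripper_width: 0.0008
gripper_force: 0.0
```

>>> drive_tool:
  increments:
    - [[-1,-0.9,0.41,0.08,-0.0215],[-1,-0.9,0.41,0.08,-0.0215],[-1,-0.9,0.41,0.08,-0.0215]]

```text
time_s: 2.35
tcp_pos: [0.4737, -0.0138, 0.218]
eef_rot: [180.0, -0.0, -114.6]
contact_force: [-0.7, -0.1, -0.2]
gripper_width: 0.0002
gripper_force: 0.0
```

>>> drive_tool:
  increments:
    - [[-1,-0.95,0.29,0.08,-0.0215],[-1,-0.95,0.29,0.08,-0.0215],[-1,-0.95,0.29,0.08,-0.0215]]

```text
time_s: 2.72
tcp_pos: [0.4901, 0.104, 0.2082]
eef_rot: [180.0, -0.1, -106.9]
contact_force: [0.7, -0.5, -0.6]
gripper_width: 0.0005
gripper_force: 0.0
```

>>> drive_tool:
  increments:
    - [[-1,-0.98,0.16,0.08,-0.0215],[-1,-0.98,0.16,0.08,-0.0215],[-1,-0.98,0.16,0.08,-0.0215],[-1,-0.98,0.16,0.08,-0.0215]]

```text
time_s: 3.22
tcp_pos: [0.5054, 0.2194, 0.1988]
eef_rot: [180.0, -0.1, -99.3]
contact_force: [-0.1, -0.0, -0.0]
gripper_width: 0.0007
gripper_force: 0.0
```

```bash
python3 - <<'E'
from h import *
w=[[*finger(1.34,.148,.035),.12,-99],[*finger(1.34,.148,.035),.066,-99]]
w+=[[*finger(q,rr),.066,-99] for q,rr in((1.2,.15),(1.0,.15),(.8,.148),(.6,.146),(.4,.144),(.2,.142),(.06,.142),(0.0,.142))]
plan(w)
E
```

```text
[-0.027, 0.019, 0.657] -0.0008 rows 2  to [  0.504   0.223   0.12  -99.   ]
[-0.0, 0.0, 0.45] -0.0 rows 1  to [ 5.04e-01  2.23e-01  6.60e-02 -9.90e+01]
[0.442, -0.077, -0.0] -0.0 rows 1  to [ 5.04e-01  1.69e-01  6.60e-02 -9.90e+01]
[0.216, -0.073, -0.0] -0.0 rows 1  to [ 5.09e-01  1.42e-01  6.60e-02 -9.90e+01]
[0.193, -0.127, -0.0] -0.0 rows 1  to [ 5.21e-01  1.17e-01  6.60e-02 -9.90e+01]
[0.169, -0.164, -0.0] -0.0 rows 1  to [ 5.37e-01  9.40e-02  6.60e-02 -9.90e+01]
[0.136, -0.197, -0.0] -0.0 rows 1  to [ 5.58e-01  7.40e-02  6.60e-02 -9.90e+01]
[0.095, -0.225, -0.0] -0.0 rows 1  to [ 5.82e-01  5.90e-02  6.60e-02 -9.90e+01]
[0.05, -0.168, -0.0] -0.0 rows 1  to [ 6.01e-01  4.90e-02  6.60e-02 -9.90e+01]
[0.014, -0.075, -0.0] -0.0 rows 1  to [ 6.1e-01  4.6e-02  6.6e-02 -9.9e+01]
```

>>> drive_tool:
  increments:
    - [[-1,-0.027,0.019,0.66,0],[-1,-0.027,0.019,0.66,0],[-1,-0.027,0.019,0.66,0]]

```text
time_s: 3.6
tcp_pos: [0.5029, 0.2224, 0.119]
eef_rot: [179.9, -0.1, -99.3]
contact_force: [-0.1, -0.5, 0.5]
gripper_width: 0.0007
gripper_force: 0.0
```

>>> drive_tool:
  increments:
    - [[-1,0,0,0.2,0],[-1,0,0,0.44,0],[-1,0,0,0.44,0]]

```text
time_s: 3.98
tcp_pos: [0.5031, 0.2235, 0.067]
eef_rot: [179.9, -0.1, -99.3]
contact_force: [-0.1, 0.8, 1.0]
gripper_width: 0.0005
gripper_force: 0.0
```

>>> drive_tool:
  increments:
    - [[-1,0.15,-0.03,0,0],[-1,0.3,-0.05,0,0],[-1,0.44,-0.077,0,0],[-1,0.55,-0.11,0,0],[-1,0.66,-0.15,0,0]]

```text
time_s: 4.6
tcp_pos: [0.5086, 0.143, 0.0674]
eef_rot: [-180.0, 0.0, -99.2]
contact_force: [0.4, 0.6, 0.1]
gripper_width: 0.0004
gripper_force: 0.2
```

```bash
python3 - <<'E'
from h import *
im=capture("top");cv2.imwrite("pics/t1.png",cv2.resize(im[110:260,130:330,::-1],(800,600),interpolation=cv2.INTER_CUBIC))
print(r.get_state()["contact_force"],r.get_state()["tcp_pos"])
E
```

```text
[-0.15799226 -1.35503809 -0.43593744] [0.5083914  0.14178261 0.06720807]
```

View pics/t1.png

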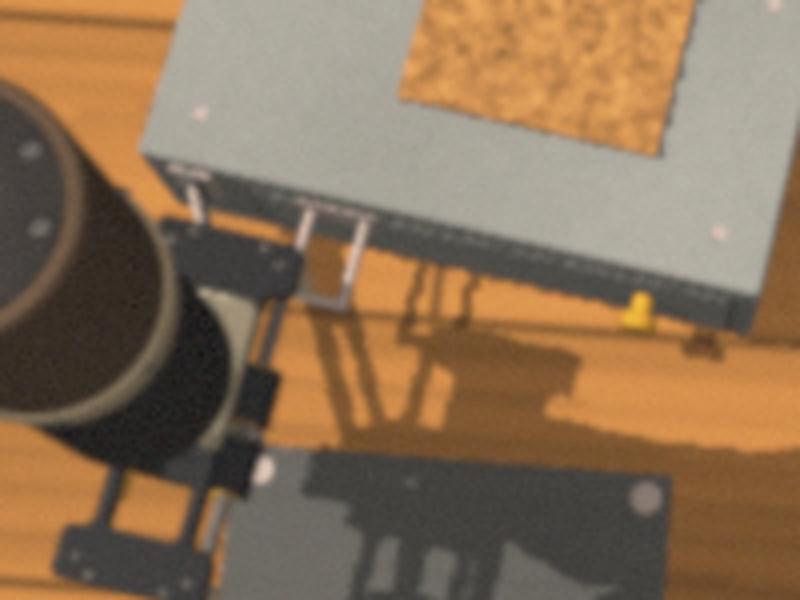

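The hasp is following the finger: the strap is now tilted at (195,200), and the staple is clear at (330,260). I'll continue the sweep.

>>> drive_tool:
  increments:
    - [[-1,0.1,-0.06,0,0],[-1,0.19,-0.13,0,0],[-1,0.28,-0.21,0,0],[-1,0.36,-0.29,0,0],[-1,0.43,-0.39,0,0]]

```text
time_s: 5.28
tcp_pos: [0.5468, 0.0847, 0.0671]
eef_rot: [180.0, -0.0, -99.2]
contact_force: [-0.5, 0.9, -0.1]
gripper_width: 0.0003
gripper_force: 0.2
```

>>> drive_tool:
  increments:
    - [[-1,0.07,-0.1,0,0],[-1,0.12,-0.21,0,0],[-1,0.165,-0.32,0,0],[-1,0.19,-0.41,0,0],[-1,0.19,-0.41,0,0]]

```text
time_s: 5.9
tcp_pos: [0.5918, 0.0548, 0.0669]
eef_rot: [180.0, -0.0, -99.3]
contact_force: [-0.5, -0.4, -1.0]
gripper_width: 0.0005
gripper_force: 0.0
```

```bash
python3 - <<'E'
from h import *
plan([[*finger(0,.142),.066,-99]])
im=capture("side");cv2.imwrite("pics/s1.png",cv2.resize(im[130:280,220:420,::-1],(800,600),interpolation=cv2.INTER_CUBIC))
E
```

```text
[0.045, -0.161, 0.008] -0.0007 rows 1  to [ 6.1e-01  4.6e-02  6.6e-02 -9.9e+01]
```

View pics/s1.png

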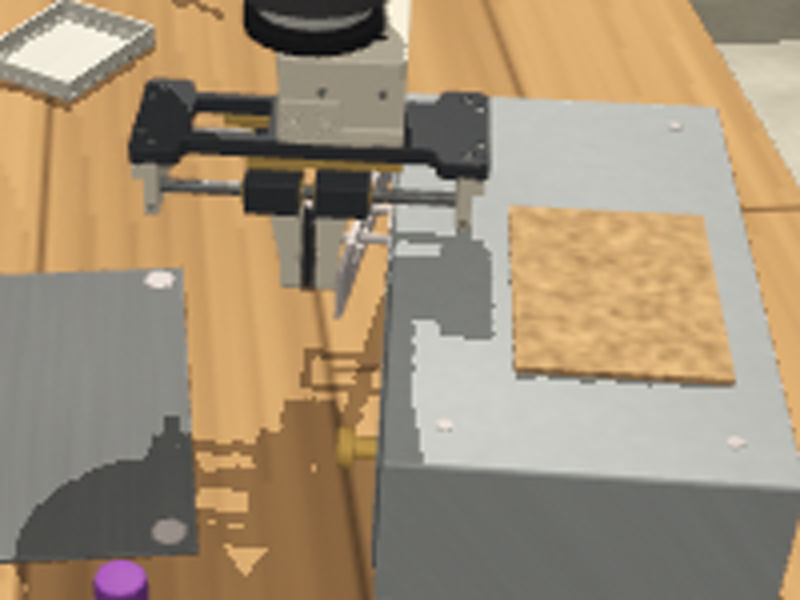

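The side view shows the strap tip at (345,310), almost shut, with the staple entering the slot at (365,240). I'll push further in small steps and watch the force.

>>> drive_tool:
  increments:
    - [[-1,0.03,-0.06,0,0],[-1,0.045,-0.12,0,0],[-1,0.045,-0.16,0,0],[-1,0.045,-0.16,0,0]]

```text
time_s: 6.45
tcp_pos: [0.6096, 0.0466, 0.0671]
eef_rot: [-180.0, 0.0, -99.2]
contact_force: [0.6, -0.1, -0.4]
gripper_width: 0.0006
gripper_force: 0.0
```

```bash
python3 - <<'E'
from h import *
print(r.get_state()["contact_force"])
im=capture("side");a=im[130:230,270:370,::-1];b=capture("top")[130:230,160:260,::-1]
cv2.imwrite("pics/s2.png",np.hstack([cv2.resize(x,(400,400),interpolation=cv2.INTER_CUBIC) for x in(a,b)]))
E
```

```text
[ 0.62543618 -0.09392064 -0.42376304]
```

View pics/s2.png

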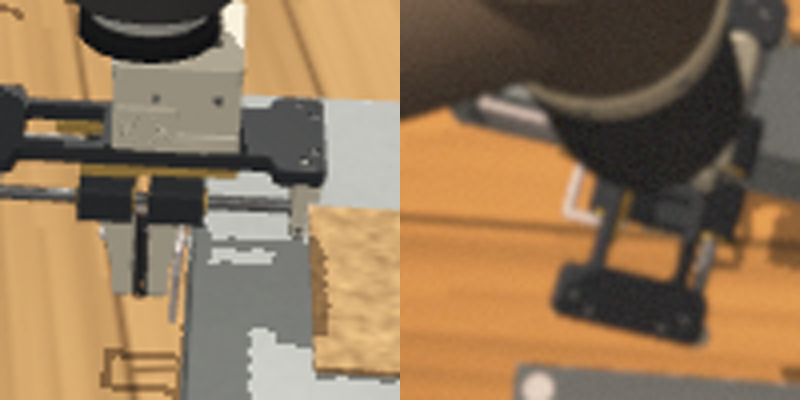

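The strap tip at (175,310) is nearly against the front, and there is no contact force yet. I'll push on in small steps.

>>> drive_tool:
  increments:
    - [[-1,0,-0.02,0,0],[-1,0,-0.04,0,0],[-1,0,-0.04,0,0]]

```text
time_s: 6.92
tcp_pos: [0.6141, 0.046, 0.0671]
eef_rot: [-180.0, 0.0, -99.2]
contact_force: [-0.2, 0.6, -0.4]
gripper_width: 0.0004
gripper_force: 0.0
```

>>> drive_tool:
  increments:
    - [[-1,0,-0.02,0,0],[-1,0,-0.03,0,0],[-1,0,-0.03,0,0]]

```text
time_s: 7.3
tcp_pos: [0.6147, 0.0457, 0.0669]
eef_rot: [179.7, -0.0, -99.2]
contact_force: [-12.1, 5.3, 7.8]
gripper_width: 0.0002
gripper_force: 6.9
```

Contact rose to about 12 N, so the hasp is against its stop. I'll hold, back off and plan the move to the pin.

>>> drive_tool:
  increments:
    - [[-1,0,0,0,0],[-1,0,0,0,0],[-1,0,0.2,0,0],[-1,0,0.4,0,0],[-1,0,0.4,0,0]]

```text
time_s: 7.92
tcp_pos: [0.569, 0.0532, 0.0674]
eef_rot: [180.0, 0.0, -99.2]
contact_force: [0.6, 0.6, -0.7]
gripper_width: 0.0003
gripper_force: 0.0
```

>>> drive_tool:
  increments:
    - [[-1,0,0,-0.5,0],[-1,0,0,-1,0],[-1,0,0,-1,0],[-1,0,0,-1,0]]

```text
time_s: 8.43
tcp_pos: [0.5704, 0.0531, 0.1873]
eef_rot: [-180.0, 0.0, -99.2]
contact_force: [-0.7, -0.3, 0.2]
gripper_width: 0.0004
gripper_force: 0.0
```

```bash
python3 - <<'E'
from h import *
s=r.get_state();S=[*s["tcp_pos"],s["eef_rot"][2]]
plan(lin(S,[.542,-.320,.19,-180],4))
E
```

```text
[0.777, -0.066, -0.006] 0.0561 rows 2  to [ 5.63000e-01 -4.00000e-02  1.88000e-01 -1.19428e+02]
[0.705, -0.331, -0.005] 0.0561 rows 2  to [ 5.56000e-01 -1.33000e-01  1.89000e-01 -1.39618e+02]
[0.549, -0.554, -0.006] 0.0561 rows 2  to [   0.549   -0.227    0.189 -159.809]
[0.324, -0.709, -0.006] 0.056 rows 2  to [   0.542   -0.32     0.19  -180.   ]
```

>>> drive_tool:
  increments:
    - [[1,0.78,-0.07,0,0.056],[1,0.78,-0.07,0,0.056],[1,0.78,-0.07,0,0.056],[1,0.78,-0.07,0,0.056]]

```text
time_s: 8.93
tcp_pos: [0.5632, -0.0408, 0.186]
eef_rot: [179.9, -0.1, -119.3]
contact_force: [0.5, 0.1, 0.3]
gripper_width: 0.0345
gripper_force: 0.0
```

>>> drive_tool:
  increments:
    - [[1,0.705,-0.33,0,0.056],[1,0.705,-0.33,0,0.056],[1,0.705,-0.33,0,0.056],[1,0.705,-0.33,0,0.056]]

```text
time_s: 9.43
tcp_pos: [0.5566, -0.1332, 0.1867]
eef_rot: [180.0, -0.0, -139.4]
contact_force: [0.3, 0.5, -0.5]
gripper_width: 0.0746
gripper_force: 0.0
```

>>> drive_tool:
  increments:
    - [[1,0.55,-0.55,0,0.056],[1,0.55,-0.55,0,0.056],[1,0.55,-0.55,0,0.056],[1,0.55,-0.55,0,0.056]]

```text
time_s: 9.93
tcp_pos: [0.5494, -0.2259, 0.187]
eef_rot: [180.0, -0.0, -159.5]
contact_force: [0.4, 0.3, -0.5]
gripper_width: 0.0874
gripper_force: 0.0
```

>>> drive_tool:
  increments:
    - [[1,0.32,-0.71,0,0.056],[1,0.32,-0.71,0,0.056],[1,0.32,-0.71,0,0.056],[1,0.32,-0.71,0,0.056]]

```text
time_s: 10.42
tcp_pos: [0.543, -0.319, 0.1871]
eef_rot: [180.0, 0.0, -179.7]
contact_force: [-0.6, 0.3, -0.3]
gripper_width: 0.0875
gripper_force: 0.0
```

```bash
python3 - <<'E'
from h import *
plan([[.542,-.320,.13,-180],[.542,-.320,.088,-180]])
a=capture("side")[250:370,220:380,::-1];b=capture("top")[125:225,160:280,::-1]
cv2.imwrite("pics/s3.png",np.hstack([cv2.resize(a,(400,300),interpolation=cv2.INTER_CUBIC),cv2.resize(b,(360,300),interpolation=cv2.INTER_CUBIC)]))
E
```

```text
[0.008, -0.009, 0.476] 0.001 rows 1  to [ 5.42e-01 -3.20e-01  1.30e-01 -1.80e+02]
[0.0, 0.0, 0.35] -0.0 rows 1  to [ 5.42e-01 -3.20e-01  8.80e-02 -1.80e+02]
```

View pics/s3.png

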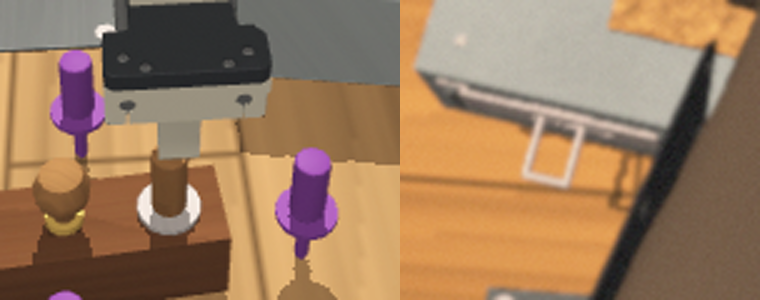

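The hasp lies flat on the front with the staple through its slot, and the open gripper is centred over the steel-disc pin. I'll descend and grip.

>>> drive_tool:
  increments:
    - [[1,0.008,-0.009,0.4,0.001],[1,0.008,-0.009,0.47,0.001],[1,0.008,-0.009,0.65,0.001],[1,0.008,-0.009,0.825,0.001],[1,0.008,-0.009,0.825,0.001]]

```text
time_s: 11.15
tcp_pos: [0.5413, -0.3206, 0.0878]
eef_rot: [180.0, -0.1, 179.9]
contact_force: [0.4, 0.1, 0.7]
gripper_width: 0.0877
gripper_force: 0.0
```

>>> drive_tool:
  increments:
    - [[-1,0,0,0,0],[-1,0,0,0,0],[-1,0,0,0,0],[-1,0,0,0,0],[-1,0,0,0,0]]
  squeeze: 25

```text
time_s: 11.78
tcp_pos: [0.5417, -0.3212, 0.0883]
eef_rot: [-180.0, 0.0, 179.8]
contact_force: [0.2, 0.2, 0.4]
gripper_width: 0.0431
gripper_force: 0.0
```

>>> drive_tool:
  increments:
    - [[-1,0,0,0,0],[-1,0,0,0,0],[-1,0,0,0,0]]

```text
time_s: 12.15
tcp_pos: [0.5416, -0.3212, 0.0881]
eef_rot: [180.0, -0.0, 179.8]
contact_force: [-0.4, 0.5, 0.1]
gripper_width: 0.0234
gripper_force: 25.0
```

Gripped at 23 mm. Next I'll lift it straight up.

>>> drive_tool:
  increments:
    - [[-1,0,0,-0.3,0],[-1,0,0,-0.6,0],[-1,0,0,-0.95,0],[-1,0,0,-0.95,0],[-1,0,0,-0.95,0]]

```text
time_s: 12.78
tcp_pos: [0.5412, -0.3209, 0.2016]
eef_rot: [180.0, -0.0, 179.8]
contact_force: [-0.3, 0.6, -2.1]
gripper_width: 0.0231
gripper_force: 25.0
```

```bash
python3 - <<'E'
from h import *
s=r.get_state();S=[*s["tcp_pos"],(s["eef_rot"][2]%360)-360]
plan(lin(S,[.610,.098,.2,-189],4))
E
```

```text
[-0.14, 0.873, 0.003] 0.0061 rows 2  to [   0.558   -0.216    0.201 -182.424]
[-0.106, 0.878, 0.003] 0.0061 rows 2  to [ 5.76000e-01 -1.11000e-01  2.01000e-01 -1.84616e+02]
[-0.072, 0.882, 0.004] 0.0061 rows 2  to [ 5.93000e-01 -7.00000e-03  2.00000e-01 -1.86808e+02]
[-0.039, 0.883, 0.003] 0.0061 rows 2  to [ 6.10e-01  9.80e-02  2.00e-01 -1.89e+02]
```

>>> drive_tool:
  increments:
    - [[-1,-0.07,0.44,0,0.003],[-1,-0.14,0.873,0,0.006],[-1,-0.14,0.873,0,0.006],[-1,-0.14,0.873,0,0.006]]

```text
time_s: 13.28
tcp_pos: [0.5584, -0.2162, 0.201]
eef_rot: [180.0, -0.1, 177.7]
contact_force: [0.2, -0.4, -0.9]
gripper_width: 0.0237
gripper_force: 25.0
```

>>> drive_tool:
  increments:
    - [[-1,-0.05,0.44,0,0.003],[-1,-0.106,0.878,0,0.006],[-1,-0.106,0.878,0,0.006],[-1,-0.106,0.878,0,0.006]]

```text
time_s: 13.78
tcp_pos: [0.5756, -0.1125, 0.2016]
eef_rot: [-180.0, -0.1, 175.5]
contact_force: [-1.4, -0.3, -0.8]
gripper_width: 0.0233
gripper_force: 25.0
```

>>> drive_tool:
  increments:
    - [[-1,-0.035,0.44,0,0.003],[-1,-0.072,0.882,0,0.006],[-1,-0.072,0.882,0,0.006],[-1,-0.072,0.882,0,0.006]]

```text
time_s: 14.28
tcp_pos: [0.5927, -0.0082, 0.2017]
eef_rot: [-180.0, -0.1, 173.3]
contact_force: [-0.3, -0.4, -0.5]
gripper_width: 0.0235
gripper_force: 25.0
```

>>> drive_tool:
  increments:
    - [[-1,-0.02,0.44,0,0.003],[-1,-0.039,0.883,0,0.006],[-1,-0.039,0.883,0,0.006],[-1,-0.039,0.883,0,0.006]]

```text
time_s: 14.78
tcp_pos: [0.6098, 0.0962, 0.2018]
eef_rot: [-180.0, -0.0, 171.1]
contact_force: [-0.5, -0.6, -0.7]
gripper_width: 0.0234
gripper_force: 25.0
```

>>> drive_tool:
  increments:
    - [[-1,0,0,0.2,0],[-1,0,0,0.35,0],[-1,0,0,0.35,0],[-1,0,0,0.35,0]]

```text
time_s: 15.28
tcp_pos: [0.6104, 0.0967, 0.1611]
eef_rot: [180.0, 0.1, 171.1]
contact_force: [0.0, -0.0, -1.5]
gripper_width: 0.0236
gripper_force: 25.0
```

```bash
python3 - <<'E'
from h import *
s=r.get_state();print(s["tcp_pos"],s["eef_rot"])
im=capture("side");cv2.imwrite("pics/raw_s4.png",im[:,:,::-1])
cv2.imwrite("pics/s4.png",cv2.resize(im[120:225,260:400,::-1],(800,600),interpolation=cv2.INTER_CUBIC))
E
```

```text
[0.61038332 0.09669291 0.16107166] [1.79991520e+02 5.23985239e-02 1.71080804e+02]
```

View pics/s4.png

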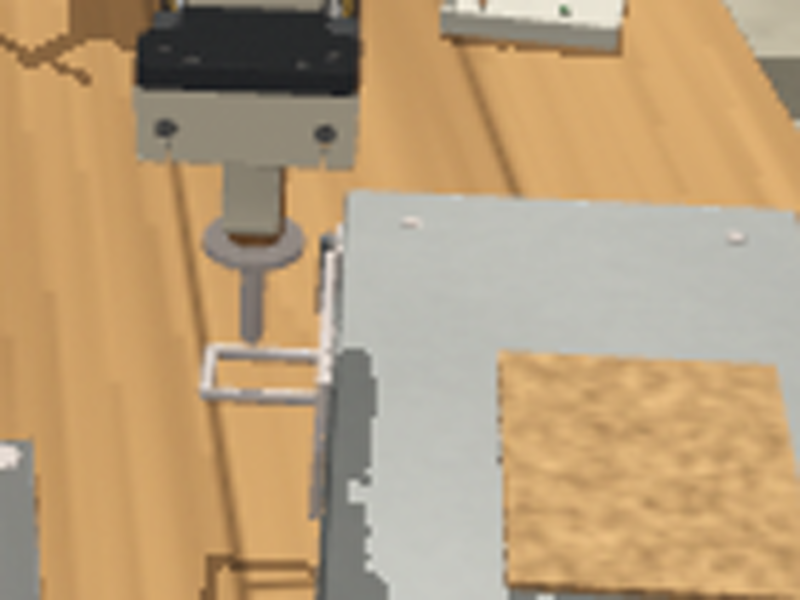

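The pin hangs upright above the loop. Its shank tip is at (252,338), and the staple's front corners are at (208,352) and (203,392).

```bash
python3 - <<'E'
from h import *
k=140/800
P=lambda u,v,z:np.round(atz("side",260+u*k-.4,120+v*k-.4,z),4)
print("tip",P(252,337,.085),"disc",P(253,243,.136))
a,b=P(208,352,.068),P(203,392,.068);m=(a+b)/2;print(a,b,"loop",cab([.017,0],m[:2]))
# mid of the two arms (y), at strap and front
print(P(322,356,.068),P(318,398,.068))
E
```

```text
tip [0.6118 0.1008 0.085 ] disc [0.6098 0.0912 0.136 ]
[0.595  0.1167 0.068 ] [0.5902 0.0865 0.068 ] loop [0.6093907  0.09894061]
[0.6431 0.1102 0.068 ] [0.6375 0.0788 0.068 ]
```

>>> drive_tool:
  increments:
    - [[-1,0,0.012,0.08,0],[-1,0,0.012,0.16,0],[-1,0,0.012,0.24,0],[-1,0,0.012,0.32,0],[-1,0,0.012,0.4,0]]

```text
time_s: 15.95
tcp_pos: [0.6101, 0.0992, 0.1113]
eef_rot: [-180.0, -0.0, 171.2]
contact_force: [-0.3, 0.1, -0.0]
gripper_width: 0.0233
gripper_force: 25.0
```

>>> drive_tool:
  increments:
    - [[-1,0,0,0.03,0],[-1,0,0,0.06,0],[-1,0,0,0.08,0],[-1,0,0,0.08,0]]

```text
time_s: 16.45
tcp_pos: [0.6102, 0.0992, 0.1026]
eef_rot: [180.0, 0.0, 171.1]
contact_force: [0.4, 0.8, -0.8]
gripper_width: 0.0233
gripper_force: 25.0
```

>>> drive_tool:
  increments:
    - [[-1,0,0,0.008,0],[-1,0,0,0.016,0],[-1,0,0,0.016,0]]

```text
time_s: 16.82
tcp_pos: [0.6103, 0.0992, 0.101]
eef_rot: [180.0, 0.0, 171.2]
contact_force: [-1.1, -0.2, 2.3]
gripper_width: 0.0236
gripper_force: 25.0
```

```bash
python3 - <<'E'
from h import *
print(r.get_state()["contact_force"],r.get_state()["tcp_pos"])
im=capture("side");cv2.imwrite("pics/s5.png",cv2.resize(im[120:225,260:400,::-1],(800,600),interpolation=cv2.INTER_CUBIC))
E
```

```text
[-1.14799369 -0.17834003  2.33146457] [0.61029839 0.09920656 0.10103225]
```

View pics/s5.png

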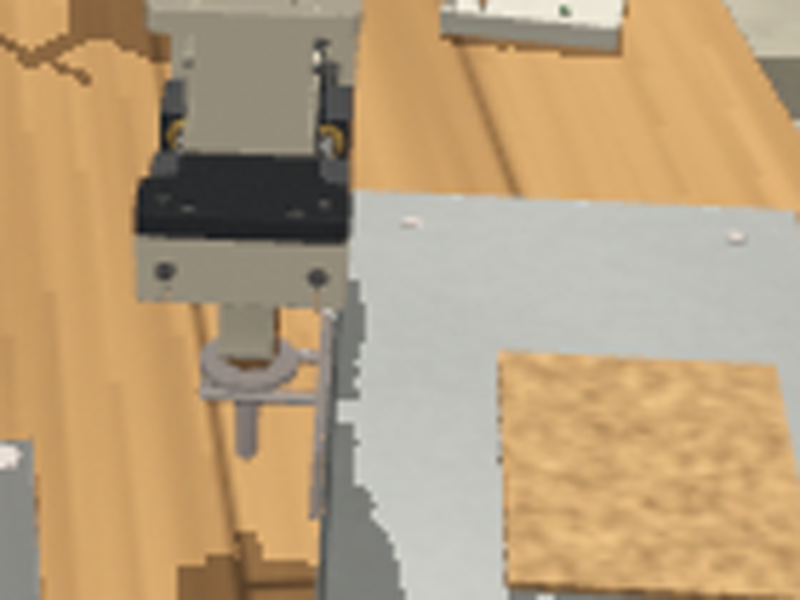

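The disc rests on the loop at (248,362), the shank is through it at (247,450), and the wrist reads about +2 N. I'll release, then rise.

>>> drive_tool:
  increments:
    - [[1,0,0,0,0],[1,0,0,0,0],[1,0,0,0,0],[1,0,0,0,0],[1,0,0,0,0]]

```text
time_s: 17.5
tcp_pos: [0.6101, 0.0992, 0.1006]
eef_rot: [-180.0, -0.0, 171.1]
contact_force: [-0.5, 0.9, -0.4]
gripper_width: 0.0677
gripper_force: 0.0
```

>>> drive_tool:
  increments:
    - [[1,0,0,0,0],[1,0,0,-0.2,0],[1,0,0,-0.6,0],[1,0,0,-1,0],[1,0,0,-1,0]]

```text
time_s: 18.12
tcp_pos: [0.6123, 0.0998, 0.2254]
eef_rot: [179.8, 0.4, 171.2]
contact_force: [0.3, -0.2, -0.1]
gripper_width: 0.0871
gripper_force: 0.0
```

>>> drive_tool:
  increments:
    - [[1,-0.5,0,-0.3,0],[1,-0.8,0,-0.3,0],[1,-0.8,0,-0.3,0],[1,-0.8,0,-0.3,0]]

```text
time_s: 18.62
tcp_pos: [0.7044, 0.0842, 0.2553]
eef_rot: [-180.0, -0.1, 171.1]
contact_force: [-0.8, -0.1, -0.6]
gripper_width: 0.0876
gripper_force: 0.0
```

```bash
python3 - <<'E'
from h import *
im=capture("side");cv2.imwrite("pics/s6.png",cv2.resize(im[120:225,260:400,::-1],(800,600),interpolation=cv2.INTER_CUBIC))
E
```

```text
(no output)
```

View pics/s6.png

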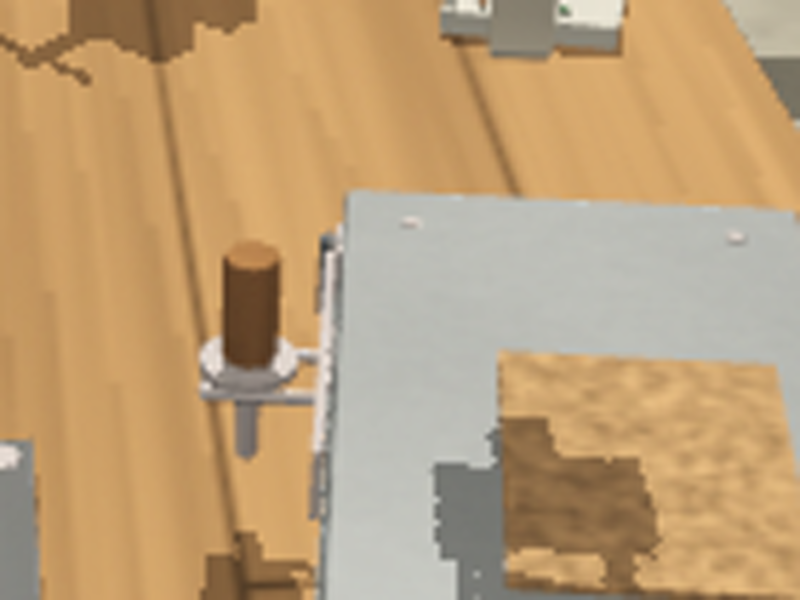

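The pin stands upright in the loop, with its handle top at (250,255) and its disc on the staple. The hasp is shut and the gripper is clear.

```bash
python3 -c "
from plant import job
print(job.close_job())"
```

```text
the job is handed in; nothing more can be done
None
```

The hasp is shut over the staple and the locking pin stands upright in its loop, released with the gripper clear; I handed the job in at about 19 s, and no verdict came back.

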